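# Find the heavy side of a handwheel by feel and hold it down

## Robot

A 6-joint arm with a two-finger parallel gripper is mounted at the origin on the work surface. World frame = base frame: x ahead of the robot, y to its left, z up, the work surface at z = 0. Lengths are in m, angles in rad, forces in N, time in s.
With the tool pointing down it reaches from about 0.3 to 0.875 m from the base axis. Payload 4.2 kg.
Tool frame: the origin (TCP) lies at the very end of the fingers, on their centre line; the grasp point (between the pads) lies 19 mm behind it (tcp_to_grasp is the distance from the TCP to the grasp point, in m); z points along the fingers, y is the direction in which the jaws open and shut (so a half turn about z gives the same grasp; the last joint's range is limited). The gripper opens to 85 mm and grips with 20 to 120 N. Pads are 22 mm wide; open, the fingers measure 114 mm over their backs; the gripper's body (76 mm by 85 mm) begins 54 mm behind the grasp point. The pads swing forward as they close: fully open they stand 13 mm farther back than shut.
Start: joints at [-1.145, 0.32, 1.565, -0, 1.257, -0.02], TCP at [0.248, -0.519, 0.231] pointing down, gripper open.
Joint ranges: [-3.11, 3.11], [-0.84, 2.01], [0.21, 2.61], [-1.34, 4.49], [0.05, 2.63], [-2.56, 2.56]. Speed limits (rad/s): [2.57, 2.57, 3.14, 3.14, 3.14, 3.14].

## Interface

Orientations are given as a 3x3 rotation matrix whose columns are the frame's x, y, z axes.
In Python, from rig import * gives the robot as it stands. The module is installed in compiled form; this text tells all that it offers.
- The arm moves only by the shell command python3 -m jog 'ROWS'. ROWS is JSON, a list that holds one entry, the list of rows, each a list of 7 numbers: the shift along the tool's x, y, z in m, then the turn, a rotation vector about the tool's x, y, z in degrees, then the finger opening in m, from 0 to 0.0854. In form: [[[tx, ty, tz, ax, ay, az, grip], ...]]. A call has 1 to 12 rows; each row is the pose to reach, as a shift and turn from the pose commanded when the call began, along the tool's axes at that moment; what a row does not reach only later rows make up. A row lasts 1/8 s, in which the tool goes at most 62.5 mm and 10.7 degrees, less where a joint would pass 70% of its speed; a pose out of reach is approached as far as the arm can. A call with a gripper value outside its range is refused whole. The fingers move at their own pace and stop on an object; the grip force is fixed at half the most. Time passes only in rows, so rows that repeat a pose let the fingers close. It gives the time, the measured TCP pose, the force and the opening at its end, in the units of the state.
- get_obs(): the state, without advancing time (a new reading comes with each control period).
- snapshot(name): name is "scene" or "top" or "wrist"; returns a dict with "pixels" (420x560x3 uint8, red, green, blue), "z_map" (420x560 float32, m along the optical axis (not along the pixel's ray), 0 where there is no reading), "fov_y" (degrees; the focal length in pixels is half the picture's height over the tangent of half this angle, whatever the lens; pixels are square), "cx", "cy" (the principal point, pixels), "world_from_camera" (4x4, takes a point from camera to world coordinates). Camera axes: x right, y down, z forward; pixel columns grow to the right and rows downward; lengths in m; the calibration is good to about 2 mm. A picture is of the moment at which its call begins.
- hand_in(): hands the job in, once; it reports no verdict.
Trained networks look in the newest picture that a camera, given by its name, has taken for a name from the list of things; names that differ only in an ending like _2 or _b are one class to them, and where a whole thing is asked for, a point or a joint stands for the part that bears it (a point fixed in the world has none). Each returns a list of dicts, best first, with "confidence" (0 to 1); they miss things now and then, are a little off and sometimes report something else, mostly with a low value. They report only what shows in the picture. A call takes as long as a camera call. They do not tell look-alikes from the thing itself.
- recognise(camera, thing): "location" ([column, row] as shares, 0 to 1, of the picture: columns of its width, rows of its height, amid what is visible of it).
The state is a dict: "time_s": time; "q": joint angles; "joint_vel": joint speeds; "effort": joint torques, N m; "eef_pos": TCP position; "ee_rot": TCP orientation; "force": force on the tool from outside, world axes, zero at the start; "ft_torque": the same for the moment, N m; "opening": finger opening in m.
Only numpy, scipy, OpenCV 4.12 (cv2) and the standard library are available. Lean on these libraries where they do the work, as an engineer would, in place of code of your own. Each camera call takes 0.05 s, during which the arm holds its last target.

## Task

The closed wheel with six pegs in the fork stand on the servicing desk is heavier on one side, but nothing on it shows which. Turn it by hand, by its pegs or rim, and feel where its heavy side lies, then bring the heavy side straight down, good to about 20 degrees, so that the balance can be marked. Finish while you hold the wheel gripped and still in that position, and leave the loose things on the desk where they lie.

Things in the scene. Friction and masses are not known exactly. Their poses are not given: they have to be found in the camera images.
- stand: fixed grey fork stand for the wheel: base plate 130 (x) x 100 (y) x 12 mm; two steel cheeks, 10 thick and 34 wide, centred 32 mm to either side of the wheel's mid-plane, rounded tops 142 mm above the desk. Origin: centre of the base's underside, on the desk; z up; y along the level axle; x level, in the plane of the wheel. Position and yaw vary.
- axle (a point): centre of the wheel, 125 mm above the desk; axes as stand. The wheel turns here without end. The dry bearing drags with about 0.24 N m, equal both ways, and keeps the wheel wherever it is left. Hidden iron makes one side heavy: 0.16 to 0.21 N m when that side is level with the axle; turning takes more effort while it rises, less while it sinks.
- top (a point): fixed point 98 mm straight above the axle (223 mm above the desk), where a peg's tip stands when that peg points straight up; it does not turn with the wheel; axes as stand. The pegs and the rim are free here, from the cheeks' tops upwards.
- wheel: steel handwheel, upright in the fork: closed disc 140 mm across, 22 thick; six round steel pegs, 10 mm thick, stand 28 mm straight out of the rim, 60 degrees apart. Origin: wheel centre; y is the axle; one peg points along its z. A black dot on either face, 50 mm from the centre towards that peg, shows the turn only: where the heavy side lies relative to it differs every time.
- bulb: bystander: pearl glass lamp bulb standing on a white disc foot of 44 mm, 85 mm tall; origin under its centre
- reflector: bystander: open bright metal reflector cup, 76 mm across, 36 mm tall; origin under its centre
- lens_ring: bystander: plastic lens mount ring, 60 mm outside, 46 mm inside, 12 mm tall, lying beside the stand; origin under its centre
- puck: bystander: iron counterweight puck, 60 mm across, 22 mm tall, lying beside the stand; origin under its centre
- screwdriver: bystander: screwdriver 160 mm long, lying along its x
- spool: bystander: empty grey film spool, 70 mm across, 28 mm tall, lying flat; origin under its centre
- socket: bystander, fixed: bayonet lamp socket on a steel bracket 90 x 60 mm, 103 mm tall; origin under its centre
Things that resemble listed ones, but are neither listed nor needed, are in the scene too. Leave any brown or purple look-alike of the stand alone.

How it is judged:
By the outcome, as a careful person would: the job done as asked, in the order asked, and still so for the second after the job is handed in, while the arm keeps its last pose, push and grip.
It also fails if it takes over 72 s, if anything falls off the work surface, if the arm or the gripper's body presses on something with over 40 N, if the wrist force passes 120 N, or if a joint passes its speed limit or range.

## Working session

There is one attempt and no reset: what is moved stays moved. The work goes in short steps, Python scripts to look and compute and a shell command to move; the robot and the scene stay as the last step left them, time stands still between calls to the robot, and variables do not carry over. Pictures are saved under pics/ and viewed, and the job is handed in when it is done.

```bash
mkdir -p pics; ls; python3 - <<'E'
from rig import *
import cv2
o=get_obs()
for k in o: print(k,o[k])
for c in("scene","top","wrist"):
    s=snapshot(c); cv2.imwrite(f"pics/{c}0.png",s["pixels"][...,::-1])
    print(c,s["fov_y"],s["cx"],s["cy"],s["world_from_camera"])
    for t in("stand","wheel","bulb","reflector","lens_ring","puck","screwdriver","spool","socket"):
        print(t,[(r["confidence"],r["location"]) for r in recognise(c,t)][:3])
E
```

```text
pics
time_s 0.0
q [-1.14496581e+00  3.20295305e-01  1.56567628e+00  6.67541872e-06
  1.25738909e+00 -1.99941431e-02]
joint_vel [ 8.07259196e-04  5.45136631e-05  3.20934721e-04 -2.28775155e-04
  3.73898352e-04  2.67927853e-03]
effort [ 4.39762400e-03 -4.15509081e+01 -2.34162730e+01  3.43438960e-04
  8.11412843e-03  1.12403049e-05]
eef_pos [ 0.24775117 -0.518363    0.23048137]
ee_rot [[ 9.02256281e-01  4.31199581e-01 -7.24544626e-04]
 [ 4.31200188e-01 -9.02254840e-01  1.61274940e-03]
 [ 4.16929690e-05 -1.76753705e-03 -9.99998437e-01]]
force [0.09215577 0.4315725  0.57236114]
ft_torque [-0.02999832  0.05518138  0.03716845]
opening 0.08549309938855106
scene 56.58345534490344 281.36392317953147 215.11421712059524 [[-0.83697477  0.2673163  -0.47750941  0.9207411 ]
 [ 0.54674788  0.44552895 -0.70892222  0.73316053]
 [ 0.0232378  -0.85442727 -0.51905111  0.68090898]
 [ 0.          0.          0.          1.        ]]
stand [(0.97, [0.527, 0.389]), (0.93, [0.4993, 0.6195]), (0.93, [0.3552, 0.4986])]
wheel [(0.98, [0.5243, 0.3786]), (0.92, [0.3546, 0.4688]), (0.78, [0.4796, 0.459])]
bulb [(0.9
[... 723 characters left out ...]
2, [0.7427, 0.276])]
reflector [(0.83, [0.7902, 0.4969])]
lens_ring [(0.64, [0.3643, 0.5])]
puck [(0.95, [0.5336, 0.4305])]
screwdriver [(0.88, [0.2839, 0.5452])]
spool [(0.93, [0.448, 0.3443])]
socket [(0.77, [0.2607, 0.3121])]
wrist 59.77027659527558 279.4189474035104 205.49774806227725 [[ 4.30054818e-01 -8.72166772e-01 -2.33190855e-01  3.07062465e-01]
 [-9.02802357e-01 -4.15211921e-01 -1.12013239e-01 -4.90006541e-01]
 [ 8.70602464e-04  2.58697087e-01 -9.65958104e-01  3.72947183e-01]
 [ 0.00000000e+00  0.00000000e+00  0.00000000e+00  1.00000000e+00]]
stand [(0.85, [0.0911, 0.3664])]
wheel [(0.67, [0.0243, 0.4964])]
bulb []
reflector []
lens_ring []
puck []
screwdriver []
spool []
socket []
```

View pics/scene0.png

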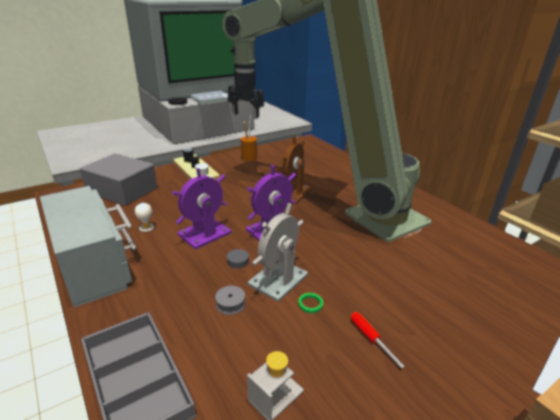

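View pics/top0.png

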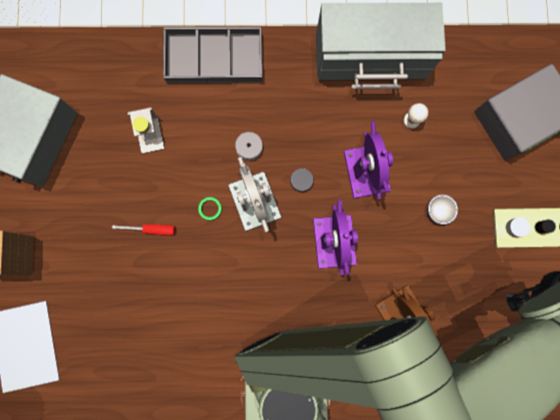

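View pics/wrist0.png

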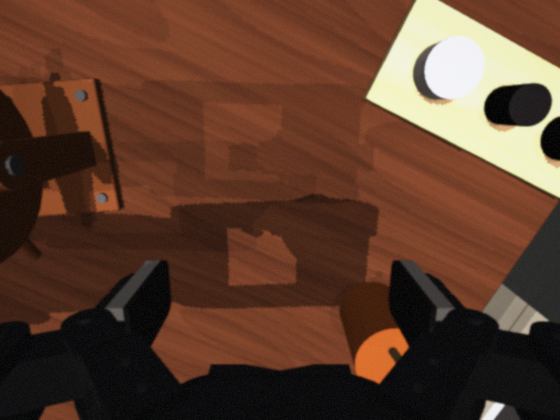

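The grey stand is at about (255,198) in the top view and (280,255) in the scene view. The purple and brown ones are look-alikes. Next I'll measure its pose.

```bash
cat > h.py <<'E'
from rig import *
import numpy as np, cv2
def cloud(s):
    z=s["z_map"].astype(float); H,W=z.shape
    f=H/2/np.tan(np.radians(s["fov_y"])/2)
    u,v=np.meshgrid(np.arange(W),np.arange(H))
    P=np.stack([(u-s["cx"])*z/f,(v-s["cy"])*z/f,z],-1)
    M=s["world_from_camera"]; P=P@M[:3,:3].T+M[:3,3]; P[z<=0]=np.nan
    return P
def proj(s,X):
    M=np.linalg.inv(s["world_from_camera"]); p=np.atleast_2d(X)@M[:3,:3].T+M[:3,3]
    f=420/2/np.tan(np.radians(s["fov_y"])/2)
    return np.c_[p[:,0]/p[:,2]*f+s["cx"],p[:,1]/p[:,2]*f+s["cy"]]
E
python3 - <<'E'
from h import *
for c,(u0,u1,v0,v1) in {"top":(225,290,150,240),"scene":(245,315,205,300)}.items():
    s=snapshot(c);P=cloud(s);px=s["pixels"].astype(int)
    A=P[v0:v1,u0:u1].reshape(-1,3);C=px[v0:v1,u0:u1].reshape(-1,3)
    grey=(C.max(1)-C.min(1)<25)&np.isfinite(A[:,0])
    b=A[grey&(abs(A[:,2]-.012)<.005)]
    w=A[grey&(A[:,2]>.15)]
    print(c,len(b),len(w), "base z",np.median(b[:,2]))
    r=cv2.minAreaRect((b[:,:2]*1000).astype(np.float32));print("rect",r,cv2.boxPoints(r))
    print("wheel",w.min(0),w.max(0),w.mean(0)); 
    l=cv2.fitLine((w[:,:2]).astype(np.float32),cv2.DIST_HUBER,0,.01,.01).ravel();print(l,np.degrees(np.arctan2(l[1],l[0])))
    cv2.imwrite(f"pics/{c}_crop.png",cv2.resize(s["pixels"][v0-20:v1+20,u0-20:u1+20,::-1],None,fx=5,fy=5,interpolation=cv2.INTER_CUBIC)[:600])
E
```

```text
top 987 506 base z 0.012243868182120643
rect ((506.9989318847656, 81.11470031738281), (185.57980346679688, 100.01530456542969), 19.579238891601562) [[402.81616    97.136024 ]
 [436.33234     2.9037018]
 [611.1817     65.093376 ]
 [577.6655    159.3257   ]]
wheel [0.41756586 0.04109315 0.15000215] [0.54446893 0.10110918 0.21804707] [0.47541292 0.07044067 0.18573172]
[0.9417769  0.33623856 0.47541294 0.07044066] 19.64787
scene 942 705 base z 0.011347614991527422
rect ((466.299072265625, -16.730804443359375), (335.3663024902344, 158.49929809570312), 79.4691390991211) [[ 357.7376  -167.10553]
 [ 513.56726 -196.07367]
 [ 574.86053  133.64392]
 [ 419.03088  162.61206]]
wheel [0.42237081 0.05767562 0.15003801] [0.54514356 0.10713896 0.21460311] [0.49397878 0.08527738 0.17601002]
[0.9620518  0.2728669  0.50223255 0.08931078] 15.834935
```

View pics/scene_crop.png

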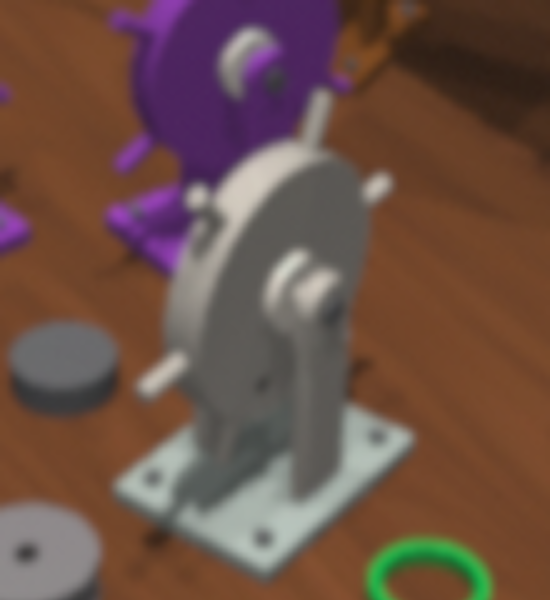

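View pics/top_crop.png

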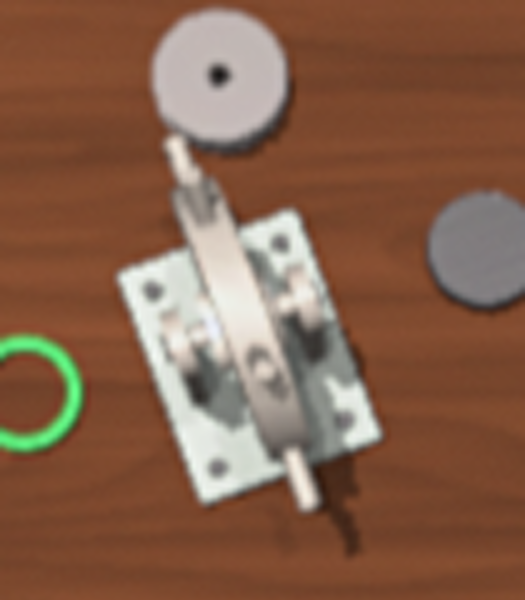

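```bash
python3 - <<'E'
from h import *
from scipy.optimize import least_squares
yaw=np.radians(19.6)
s=snapshot("top");P=cloud(s);px=s["pixels"].astype(int)
A=P[150:240,225:290].reshape(-1,3);C=px[150:240,225:290].reshape(-1,3)
grey=(C.max(1)-C.min(1)<30)&np.isfinite(A[:,0])
m=grey&(abs(A[:,2]-.012)<.004)&(np.hypot(A[:,0]-.483,A[:,1]-.073)<.09)
# keep largest connected
b=A[m]
R=np.array([[np.cos(yaw),np.sin(yaw)],[-np.sin(yaw),np.cos(yaw)]])
q=b[:,:2]@R.T
for ax in (0,1): print(np.percentile(q[:,ax],[0,1,2,5,50,95,98,99,100]))
r=cv2.minAreaRect((b[:,:2]*1000).astype(np.float32));print(r)
for c in("top","scene"):
    s=snapshot(c);P=cloud(s).reshape(-1,3);C=s["pixels"].reshape(-1,3).astype(int)
    g=(C.max(1)-C.min(1)<30)&(P[:,2]>.06)&(np.hypot(P[:,0]-.483,P[:,1]-.073)<.12)
    Q=P[g]; q=np.c_[Q[:,:2]@R.T,Q[:,2]]
    np.save(f"q_{c}.npy",q)
    hi=q[:,2]>.15; print(c,"y of rim",np.percentile(q[hi,1],[1,5,50,95,99]))
    # rim circle fit in x-z
E
```

```text
[0.4123515  0.41297411 0.41395876 0.41618862 0.4614292  0.53710472
 0.54044086 0.54112866 0.54245281]
[-0.14348424 -0.1427794  -0.14234733 -0.14046586 -0.07882537 -0.04670661
 -0.04489622 -0.04434227 -0.0436632 ]
((481.13092041015625, 71.99319458007812), (130.1011199951172, 99.82098388671875), 19.601530075073242)
top y of rim [-0.10413927 -0.10309979 -0.0930366  -0.08318793 -0.08247374]
scene y of rim [-0.10141857 -0.09868945 -0.08179707 -0.07944988 -0.07890633]
```

```bash
cat >> h.py <<'E'
YAW=np.radians(19.6); C0=np.array([.4811,.0720,.125])
RS=np.array([[np.cos(YAW),-np.sin(YAW),0],[np.sin(YAW),np.cos(YAW),0],[0,0,1]])
def tostand(P): return (P-C0)@RS   # stand axes, relative to axle
def pegs(cams=("top","scene"),verbose=True):
    out=[]
    for c in cams:
        s=snapshot(c);P=cloud(s);C=s["pixels"].astype(int)
        q=tostand(P.reshape(-1,3)); r=np.hypot(q[:,0],q[:,2]); col=C.reshape(-1,3)
        ok=(r>.077)&(r<.1)&(abs(q[:,1])<.012)&(q[:,2]>-.09)&((col.max(1)-col.min(1))<40)
        a=np.degrees(np.arctan2(q[ok,0],q[ok,2]))  # angle from up, + toward stand +x
        if ok.sum()==0: print(c,"none");continue
        h,_=np.histogram(a%360,bins=36,range=(0,360))
        m=np.degrees(np.angle(np.mean(np.exp(1j*np.radians(a*6)))))/6
        print(c,ok.sum(),"peg phase mod60 %.1f"%m,{i*10:int(n) for i,n in enumerate(h) if n>4})
    return
E
python3 - <<'E'
from h import *
pegs()
E
```

```text
top 125 peg phase mod60 -23.8 {30: 36, 90: 28, 270: 28, 280: 10, 330: 22}
scene 155 peg phase mod60 -23.5 {30: 27, 40: 6, 90: 38, 150: 32, 270: 15, 330: 19, 340: 16}
```

```bash
cat >> h.py <<'E'
from scipy.spatial.transform import Rotation as Ro
def pose(a,D,yoff=0):
    a=np.radians(a); rad=np.array([np.sin(a),0,np.cos(a)])
    z=-rad; x=np.array([0,1.,0]); y=np.cross(z,x)
    return C0+RS@(D*rad+np.array([0,yoff,0])), RS@np.c_[x,y,z]
def rel(p,R,o=None):
    o=o or get_obs(); Rc=np.array(o["ee_rot"]); pc=np.array(o["eef_pos"])
    return np.r_[Rc.T@(p-pc), Ro.from_matrix(Rc.T@R).as_rotvec(degrees=True)]
def where(o=None):
    o=o or get_obs(); q=tostand(np.array(o["eef_pos"])); R=RS.T@np.array(o["ee_rot"])
    a=np.degrees(np.arctan2(-R[0,2],-R[2,2])); F=RS.T@np.array(o["force"]);M=RS.T@np.array(o["ft_torque"])
    print("t %.2f pos(stand) %s tilt %.1f Rx %s D %.4f posang %.1f F %s M %s open %.4f"%(o["time_s"],q.round(4),a,R[:,0].round(3),np.hypot(q[0],q[2]),np.degrees(np.arctan2(q[0],q[2])),F.round(2),M.round(3),o["opening"]))
    return q,a,F,M
E
python3 - <<'E'
from h import *
np.set_printoptions(suppress=True,precision=4)
where()
print(rel(*pose(-23.7,.16))); print(rel(*pose(-23.7,.075)))
a=pose(-23.7,.16);print(a)
E
```

```text
t 1.85 pos(stand) [-0.4178 -0.4784  0.1063] tilt 0.0 Rx [ 0.995  0.104 -0.   ] D 0.4312 posang -75.7 F [-0.54  0.4  -0.57] M [ 0.001  0.019 -0.03 ] open 0.0854
[  0.4012  -0.4392  -0.0402 -19.2659  17.3674 -82.7602]
[  0.4352  -0.4356   0.0376 -19.2659  17.3674 -82.7602]
(array([0.4205, 0.0504, 0.2715]), array([[-0.3355,  0.8626,  0.3787],
       [ 0.9421,  0.3072,  0.1348],
       [ 0.    ,  0.4019, -0.9157]]))
```

```bash
python3 -m jog '[[[0.03,-0.03,-0.05,0,0,0,0.085],[0.06,-0.07,-0.1,-2,2,-10,0.085],[0.1,-0.11,-0.12,-4,4,-20,0.085],[0.14,-0.15,-0.12,-7,6,-30,0.07],[0.18,-0.2,-0.12,-9,8,-40,0.06],[0.22,-0.24,-0.12,-11,10,-49,0.05],[0.26,-0.28,-0.12,-13,12,-57,0.04],[0.3,-0.33,-0.12,-15,13.5,-65,0.04],[0.34,-0.37,-0.11,-17,15,-73,0.04],[0.375,-0.41,-0.08,-18.5,16.5,-79,0.04],[0.401,-0.439,-0.04,-19.3,17.4,-82.8,0.04],[0.401,-0.439,-0.04,-19.3,17.4,-82.8,0.04]]]'
python3 - <<'E'
from h import *
np.set_printoptions(suppress=True,precision=4)
where(); print(get_obs()["q"])
print(rel(*pose(-23.7,.075)))
s=snapshot("wrist"); cv2.imwrite("pics/w1.png",s["pixels"][...,::-1])
s=snapshot("scene"); cv2.imwrite("pics/s1.png",s["pixels"][...,::-1])
E
```

```text
time_s: 3.35
eef_pos: [0.4181, 0.0523, 0.2681]
ee_rot: [[-0.341, 0.863, 0.372], [0.94, 0.312, 0.137], [0.002, 0.397, -0.918]]
force: [-0.4, -0.0, 0.3]
opening: 0.04
t 3.35 pos(stand) [-0.0659  0.0025  0.1431] tilt -23.4 Rx [-0.006  1.     0.002] D 0.1575 posang -24.7 F [-0.42  0.12  0.25] M [ 0.037  0.247 -0.024] open 0.0400
[-0.0096 -0.1421  2.0609  0.1888  0.8478 -0.4551]
[-0.0029  0.0033  0.0825 -0.3336 -0.2487  0.2408]
```

View pics/w1.png

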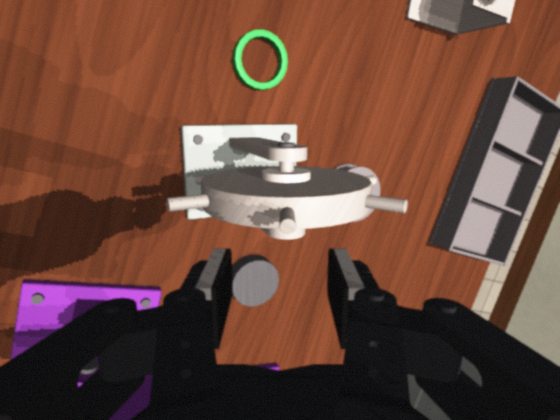

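View pics/s1.png

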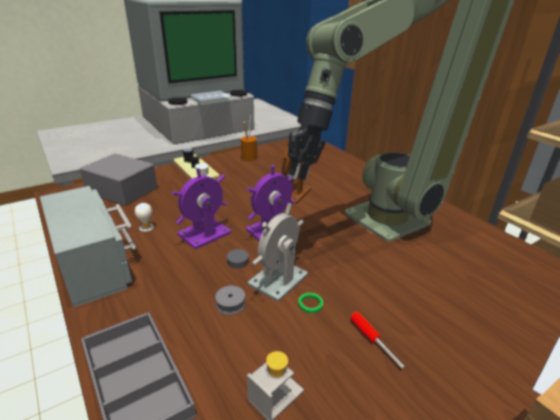

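The wrist view shows the peg tip at (288,215), centred between the jaws at columns 228–330. I'll go in.

```bash
python3 -m jog '[[[-0.003,0.003,0.03,-0.3,-0.2,0.2,0.03],[-0.003,0.003,0.055,-0.3,-0.2,0.2,0.03],[-0.003,0.003,0.07,-0.3,-0.2,0.2,0.03],[-0.003,0.003,0.0815,-0.3,-0.2,0.2,0.025],[-0.003,0.003,0.0815,-0.3,-0.2,0.2,0.015],[-0.003,0.003,0.0815,-0.3,-0.2,0.2,0.015]]]'
python3 - <<'E'
from h import *
np.set_printoptions(suppress=True,precision=4)
where(); 
print(rel(*pose(-23.7,.075)))
s=snapshot("wrist"); cv2.imwrite("pics/w2.png",s["pixels"][...,::-1])
where()
for d in (1.5,3,4.5,6,7.5,9,10.5,12,15,18): 
    r=np.radians(d);print(d,(.075*np.sin(r)).round(4),(.075*(1-np.cos(r))).round(4))
E
```

```text
time_s: 4.2
eef_pos: [0.4555, 0.0589, 0.1989]
ee_rot: [[-0.331, 0.861, 0.387], [0.944, 0.303, 0.133], [-0.003, 0.409, -0.913]]
force: [-0.2, -0.2, -0.1]
opening: 0.0149
t 4.20 pos(stand) [-0.0285 -0.0038  0.0739] tilt -24.1 Rx [ 0.005  1.    -0.003] D 0.0792 posang -21.1 F [-0.28 -0.07 -0.14] M [ 0.009  0.223 -0.002] open 0.0149
[ 0.0038 -0.0036  0.0041  0.4402  0.2437 -0.1861]
t 4.25 pos(stand) [-0.0286 -0.0036  0.0739] tilt -24.1 Rx [ 0.005  1.    -0.003] D 0.0792 posang -21.1 F [-0.35  0.28  0.32] M [0.024 0.181 0.037] open 0.0148
1.5 0.002 0.0
3 0.0039 0.0001
4.5 0.0059 0.0002
6 0.0078 0.0004
7.5 0.0098 0.0006
9 0.0117 0.0009
10.5 0.0137 0.0013
12 0.0156 0.0016
15 0.0194 0.0026
18 0.0232 0.0037
```

View pics/w2.png

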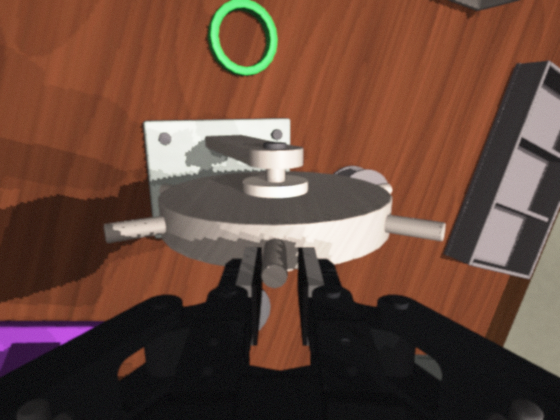

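```bash
python3 -m jog '[[[0.0038,-0.0036,0.0041,0.44,0.24,-0.19,0.015],[0.0038,-0.0036,0.0041,0.44,0.24,-0.19,0.015],[0.0038,-0.0036,0.0041,0.44,0.24,-0.19,0.015]]]' >/dev/null
python3 - <<'E'
from h import *
np.set_printoptions(suppress=True,precision=4)
where(); print(rel(*pose(-23.7,.075)))
E
python3 -m jog '[[[0,0.002,0,1.5,0,0,0.015],[0,0.0039,0.0001,3,0,0,0.015],[0,0.0059,0.0002,4.5,0,0,0.015],[0,0.0078,0.0004,6,0,0,0.015],[0,0.0098,0.0006,7.5,0,0,0.015],[0,0.0117,0.0009,9,0,0,0.015]]]' >/dev/null
python3 - <<'E'
from h import *
where()
E
```

```text
t 4.62 pos(stand) [-0.0306  0.0008  0.0677] tilt -23.6 Rx [-0.001  1.     0.001] D 0.0743 posang -24.3 F [-0.12  0.04 -0.14] M [-0.015  0.164  0.006] open 0.0147
[-0.0008  0.0008 -0.0007 -0.1017 -0.0544  0.0465]
t 5.38 pos(stand) [-0.0193  0.0006  0.0716] tilt -14.5 Rx [-0.001  1.     0.001] D 0.0742 posang -15.1 F [-3.39 -0.49  1.73] M [ 0.019  0.673 -0.007] open 0.0151
```

```bash
cat > lg.py <<'E'
from h import *
o=get_obs(); q=tostand(np.array(o["eef_pos"])); R=RS.T@np.array(o["ee_rot"])
a=np.arctan2(-R[0,2],-R[2,2]); F=RS.T@np.array(o["force"]);M=RS.T@np.array(o["ft_torque"])
ft=F@[np.cos(a),0,-np.sin(a)]; fr=F@[np.sin(a),0,np.cos(a)]
pa=np.degrees(np.arctan2(q[0],q[2]))
print("t %.2f tilt %.1f posang %.1f D %.4f Ft %.2f Fr %.2f Fy %.2f My %.3f open %.4f q5 %.2f"%(o["time_s"],np.degrees(a),pa,np.hypot(q[0],q[2]),ft,fr,F[1],M[1],o["opening"],o["q"][4]))
open("log.txt","a").write("%.3f %.2f %.2f %.3f %.3f %.4f\n"%(o["time_s"],np.degrees(a),pa,ft,fr,M[1]))
E
python3 -m jog '[[[0,0.002,0,1.5,0,0,0.015],[0,0.0039,0.0001,3,0,0,0.015],[0,0.0059,0.0002,4.5,0,0,0.015],[0,0.0078,0.0004,6,0,0,0.015],[0,0.0098,0.0006,7.5,0,0,0.015],[0,0.0117,0.0009,9,0,0,0.015]]]' >/dev/null; python3 lg.py
python3 -m jog '[[[0,0.002,0,1.5,0,0,0.015],[0,0.0039,0.0001,3,0,0,0.015],[0,0.0059,0.0002,4.5,0,0,0.015],[0,0.0078,0.0004,6,0,0,0.015],[0,0.0098,0.0006,7.5,0,0,0.015],[0,0.0117,0.0009,9,0,0,0.015]]]' >/dev/null; python3 lg.py
python3 -m jog '[[[0,0.002,0,1.5,0,0,0.015],[0,0.0039,0.0001,3,0,0,0.015],[0,0.0059,0.0002,4.5,0,0,0.015],[0,0.0078,0.0004,6,0,0,0.015],[0,0.0098,0.0006,7.5,0,0,0.015],[0,0.0117,0.0009,9,0,0,0.015]]]' >/dev/null; python3 lg.py
```

```text
t 6.12 tilt -5.5 posang -5.9 D 0.0741 Ft -2.35 Fr 2.20 Fy 0.70 My 0.472 open 0.0154 q5 1.01
t 6.88 tilt 3.5 posang 3.2 D 0.0740 Ft -2.64 Fr 2.10 Fy 0.05 My 0.347 open 0.0151 q5 1.20
t 7.62 tilt 12.5 posang 12.3 D 0.0739 Ft -2.02 Fr 2.23 Fy -0.01 My 0.280 open 0.0149 q5 1.37
```

```bash

python3 -m jog '[[[0,0.002,0,1.5,0,0,0.015],[0,0.0039,0.0001,3,0,0,0.015],[0,0.0059,0.0002,4.5,0,0,0.015],[0,0.0078,0.0004,6,0,0,0.015],[0,0.0098,0.0006,7.5,0,0,0.015],[0,0.0117,0.0009,9,0,0,0.015]]]' >/dev/null; python3 lg.py
python3 -m jog '[[[0,0.002,0,1.5,0,0,0.015],[0,0.0039,0.0001,3,0,0,0.015],[0,0.0059,0.0002,4.5,0,0,0.015],[0,0.0078,0.0004,6,0,0,0.015],[0,0.0098,0.0006,7.5,0,0,0.015],[0,0.0117,0.0009,9,0,0,0.015]]]' >/dev/null; python3 lg.py
python3 -m jog '[[[0,0.002,0,1.5,0,0,0.015],[0,0.0039,0.0001,3,0,0,0.015],[0,0.0059,0.0002,4.5,0,0,0.015],[0,0.0078,0.0004,6,0,0,0.015],[0,0.0098,0.0006,7.5,0,0,0.015],[0,0.0117,0.0009,9,0,0,0.015]]]' >/dev/null; python3 lg.py
```

```text
t 8.38 tilt 21.5 posang 21.4 D 0.0739 Ft -1.14 Fr 1.81 Fy 0.71 My 0.112 open 0.0149 q5 1.54
t 9.12 tilt 30.5 posang 30.5 D 0.0739 Ft -1.26 Fr 1.70 Fy 0.65 My -0.042 open 0.0148 q5 1.70
t 9.88 tilt 39.5 posang 39.6 D 0.0739 Ft -0.59 Fr 0.26 Fy 0.13 My -0.065 open 0.0154 q5 1.86
```

```bash

python3 -m jog '[[[0,0.002,0,1.5,0,0,0.015],[0,0.0039,0.0001,3,0,0,0.015],[0,0.0059,0.0002,4.5,0,0,0.015],[0,0.0078,0.0004,6,0,0,0.015],[0,0.0098,0.0006,7.5,0,0,0.015],[0,0.0117,0.0009,9,0,0,0.015]]]' >/dev/null; python3 lg.py
python3 -m jog '[[[0,0.002,0,1.5,0,0,0.015],[0,0.0039,0.0001,3,0,0,0.015],[0,0.0059,0.0002,4.5,0,0,0.015],[0,0.0078,0.0004,6,0,0,0.015],[0,0.0098,0.0006,7.5,0,0,0.015],[0,0.0117,0.0009,9,0,0,0.015]]]' >/dev/null; python3 lg.py
python3 -c "
from h import *
pegs()"
```

```text
t 10.62 tilt 48.5 posang 48.7 D 0.0739 Ft -1.28 Fr 1.13 Fy -0.35 My -0.226 open 0.0148 q5 2.00
t 11.38 tilt 57.5 posang 57.8 D 0.0740 Ft -0.85 Fr 0.50 Fy -0.45 My -0.316 open 0.0150 q5 2.14
top 44 peg phase mod60 -1.9 {230: 6, 290: 33, 300: 5}
scene 189 peg phase mod60 -3.1 {0: 17, 40: 18, 50: 24, 60: 17, 70: 6, 110: 41, 170: 11, 230: 10, 290: 20, 350: 21}
```

```bash

python3 -m jog '[[[0,-0.002,0,-1.5,0,0,0.015],[0,-0.0039,0.0001,-3,0,0,0.015],[0,-0.0059,0.0002,-4.5,0,0,0.015],[0,-0.0078,0.0004,-6,0,0,0.015],[0,-0.0098,0.0006,-7.5,0,0,0.015],[0,-0.0117,0.0009,-9,0,0,0.015]]]' >/dev/null; python3 lg.py
python3 -m jog '[[[0,-0.002,0,-1.5,0,0,0.015],[0,-0.0039,0.0001,-3,0,0,0.015],[0,-0.0059,0.0002,-4.5,0,0,0.015],[0,-0.0078,0.0004,-6,0,0,0.015],[0,-0.0098,0.0006,-7.5,0,0,0.015],[0,-0.0117,0.0009,-9,0,0,0.015]]]' >/dev/null; python3 lg.py
python3 -m jog '[[[0,-0.002,0,-1.5,0,0,0.015],[0,-0.0039,0.0001,-3,0,0,0.015],[0,-0.0059,0.0002,-4.5,0,0,0.015],[0,-0.0078,0.0004,-6,0,0,0.015],[0,-0.0098,0.0006,-7.5,0,0,0.015],[0,-0.0117,0.0009,-9,0,0,0.015]]]' >/dev/null; python3 lg.py
python3 -m jog '[[[0,-0.002,0,-1.5,0,0,0.015],[0,-0.0039,0.0001,-3,0,0,0.015],[0,-0.0059,0.0002,-4.5,0,0,0.015],[0,-0.0078,0.0004,-6,0,0,0.015],[0,-0.0098,0.0006,-7.5,0,0,0.015],[0,-0.0117,0.0009,-9,0,0,0.015]]]' >/dev/null; python3 lg.py
```

```text
t 12.22 tilt 48.3 posang 48.5 D 0.0739 Ft 4.56 Fr -2.32 Fy -0.24 My -0.911 open 0.0148 q5 2.00
t 12.97 tilt 39.3 posang 39.3 D 0.0740 Ft 4.54 Fr -2.90 Fy 0.34 My -0.860 open 0.0151 q5 1.85
t 13.72 tilt 30.3 posang 30.2 D 0.0741 Ft 3.13 Fr -2.82 Fy 0.02 My -0.741 open 0.0149 q5 1.70
t 14.47 tilt 21.3 posang 21.1 D 0.0741 Ft 3.58 Fr -3.10 Fy -0.13 My -0.654 open 0.0154 q5 1.54
```

```bash

python3 -m jog '[[[0,-0.002,0,-1.5,0,0,0.015],[0,-0.0039,0.0001,-3,0,0,0.015],[0,-0.0059,0.0002,-4.5,0,0,0.015],[0,-0.0078,0.0004,-6,0,0,0.015],[0,-0.0098,0.0006,-7.5,0,0,0.015],[0,-0.0117,0.0009,-9,0,0,0.015]]]' >/dev/null; python3 lg.py
python3 -m jog '[[[0,-0.002,0,-1.5,0,0,0.015],[0,-0.0039,0.0001,-3,0,0,0.015],[0,-0.0059,0.0002,-4.5,0,0,0.015],[0,-0.0078,0.0004,-6,0,0,0.015],[0,-0.0098,0.0006,-7.5,0,0,0.015],[0,-0.0117,0.0009,-9,0,0,0.015]]]' >/dev/null; python3 lg.py
python3 -m jog '[[[0,-0.002,0,-1.5,0,0,0.015],[0,-0.0039,0.0001,-3,0,0,0.015],[0,-0.0059,0.0002,-4.5,0,0,0.015],[0,-0.0078,0.0004,-6,0,0,0.015],[0,-0.0098,0.0006,-7.5,0,0,0.015],[0,-0.0117,0.0009,-9,0,0,0.015]]]' >/dev/null; python3 lg.py
```

```text
t 15.22 tilt 12.3 posang 12.0 D 0.0742 Ft 1.89 Fr -3.04 Fy -0.08 My -0.553 open 0.0149 q5 1.37
t 15.97 tilt 3.3 posang 3.0 D 0.0743 Ft 2.73 Fr -3.30 Fy 0.40 My -0.454 open 0.0151 q5 1.19
t 16.73 tilt -5.7 posang -6.1 D 0.0743 Ft 1.79 Fr -3.07 Fy -0.75 My -0.283 open 0.0151 q5 1.01
```

```bash
cat > fit.py <<'E'
import numpy as np
from scipy.optimize import least_squares
L=np.loadtxt("log.txt"); L=np.vstack([[5.38,-14.5,-15.1,-2.83,2.55,.673],L])
d=np.where(L[:,0]<11.5,1,-1)
tl=np.radians(L[:,1]); th=tl-d*np.radians(1.6)
free=np.array([[-23.9,.223],[-24.1,.181],[-23.6,.164]])
def res(p,full=False):
    A,B,fr,s,k,m0,rho=p
    g=A*np.sin(th)+B*np.cos(th)   # T sin(th+al)
    ft=-(d*fr-g)/rho
    my=-s*ft+k*np.sin(tl)+m0
    return np.r_[(ft-L[:,3])/.4,(my-L[:,5])/.035,(k*np.sin(np.radians(free[:,0]))+m0-free[:,1])/.035,(fr-.24)/.012,(m0)/.05,(rho-.088)/.003,(np.hypot(A,B)-.185)/.015]
for wf in (0,):
    r=least_squares(res,[.1,.1,.24,.18,-.4,0,.088])
    A,B=r.x[:2]; print(r.x.round(3),"T",np.hypot(A,B),"alpha",np.degrees(np.arctan2(B,A)))
    C=np.linalg.inv(r.jac.T@r.jac); 
    J=np.array([-B,A])/(A*A+B*B); print("sd deg",np.degrees(np.sqrt(J@C[:2,:2]@J)),"cost",r.cost, len(r.fun)); print(r.fun.round(1))
E
python3 fit.py
```

```text
[ 0.198 -0.004  0.221  0.153 -0.461  0.013  0.09 ] T 0.19760195616417628 alpha -1.304042944061857
sd deg 2.4255283549029194 cost 21.134452550218626 39
[-0.7 -1.1  0.5 -0.2 -1.5 -0.4 -1.4  1.   0.5 -1.1 -1.7  1.1 -0.8  2.6
 -0.3  1.2 -1.9  0.3  0.3 -1.3  0.1  1.2 -1.1  0.9  1.2 -1.4 -0.3 -0.7
 -0.   0.5  1.2 -0.1 -0.7  0.6  1.  -1.6  0.3  0.6  0.8]
```

```bash

python3 -m jog '[[[0,0.0026,0,2,0,0,0.015],[0,0.0052,0.0002,4,0,0,0.015],[0,0.0078,0.0004,6,0,0,0.015],[0,0.0104,0.0007,8,0,0,0.015],[0,0.013,0.0011,10,0,0,0.015],[0,0.0156,0.0016,12,0,0,0.015],[0,0.0181,0.0022,14,0,0,0.015],[0,0.0207,0.0029,16,0,0,0.015],[0,0.0232,0.0037,18,0,0,0.015],[0,0.0257,0.0045,20,0,0,0.015],[0,0.0281,0.0055,22,0,0,0.015],[0,0.0305,0.0065,24,0,0,0.015]]]' >/dev/null; python3 lg.py
python3 -m jog '[[[0,0.0026,0,2,0,0,0.015],[0,0.0052,0.0002,4,0,0,0.015],[0,0.0078,0.0004,6,0,0,0.015],[0,0.0104,0.0007,8,0,0,0.015],[0,0.013,0.0011,10,0,0,0.015],[0,0.0156,0.0016,12,0,0,0.015],[0,0.0181,0.0022,14,0,0,0.015],[0,0.0207,0.0029,16,0,0,0.015],[0,0.0232,0.0037,18,0,0,0.015],[0,0.0257,0.0045,20,0,0,0.015],[0,0.0281,0.0055,22,0,0,0.015],[0,0.0305,0.0065,24,0,0,0.015]]]' >/dev/null; python3 lg.py
python3 -m jog '[[[0,0.0026,0,2,0,0,0.015],[0,0.0052,0.0002,4,0,0,0.015],[0,0.0078,0.0004,6,0,0,0.015],[0,0.0104,0.0007,8,0,0,0.015],[0,0.013,0.0011,10,0,0,0.015],[0,0.0156,0.0016,12,0,0,0.015]]]' >/dev/null; python3 lg.py
python3 - <<'E'
from h import *
np.set_printoptions(suppress=True,precision=4)
print("out",rel(*pose(54.2,.125))); print("mid",rel(*pose(25,.13)));print("pre",rel(*pose(-6,.125)));print("in",rel(*pose(-6,.075)))
E
```

```text
t 18.23 tilt 18.6 posang 17.2 D 0.0742 Ft -1.62 Fr 2.28 Fy 0.32 My 0.232 open 0.0154 q5 1.49
t 19.73 tilt 42.5 posang 42.8 D 0.0741 Ft -0.35 Fr 0.95 Fy 0.42 My -0.134 open 0.0145 q5 1.91
t 20.48 tilt 54.5 posang 54.9 D 0.0742 Ft -0.49 Fr 1.68 Fy -0.34 My -0.244 open 0.0149 q5 2.10
out [-0.0007 -0.0012 -0.0508 -0.3266  0.021   0.0521]
mid [ -0.0006  -0.0645  -0.0389 -29.5266   0.0073   0.0563]
pre [ -0.0006  -0.1093   0.0127 -60.5266  -0.0083   0.0583]
in [ -0.0006  -0.0657   0.0373 -60.5266  -0.0083   0.0583]
```

```bash

python3 -m jog '[[[0,-0.001,-0.02,0,0,0,0.03],[0,-0.001,-0.05,0,0,0,0.03],[0,-0.0217,-0.0481,-10,0,0,0.03],[0,-0.0428,-0.0425,-20,0,0,0.03],[0,-0.0625,-0.0333,-30,0,0,0.03],[0,-0.0803,-0.0208,-40,0,0,0.03],[0,-0.0958,-0.0053,-50,0,0,0.03],[0,-0.1093,0.0127,-60.5,0,0,0.03],[0,-0.1093,0.0127,-60.5,0,0,0.03],[0,-0.0875,0.025,-60.5,0,0,0.03],[0,-0.0657,0.037,-60.5,0,0,0.025],[0,-0.0657,0.037,-60.5,0,0,0.015]]]'>/dev/null; python3 lg.py
python3 - <<'E'
from h import *
s=snapshot("wrist"); cv2.imwrite("pics/w3.png",s["pixels"][...,::-1])
where()
E
```

```text
t 21.98 tilt -5.8 posang -6.0 D 0.0736 Ft 0.14 Fr 1.36 Fy -0.67 My 0.075 open 0.0152 q5 1.00
t 22.02 pos(stand) [-0.007   0.0006  0.0744] tilt -6.0 Rx [-0.001  1.     0.001] D 0.0747 posang -5.4 F [ 0.03 -0.29  0.02] M [-0.027  0.079  0.011] open 0.0147
```

View pics/w3.png

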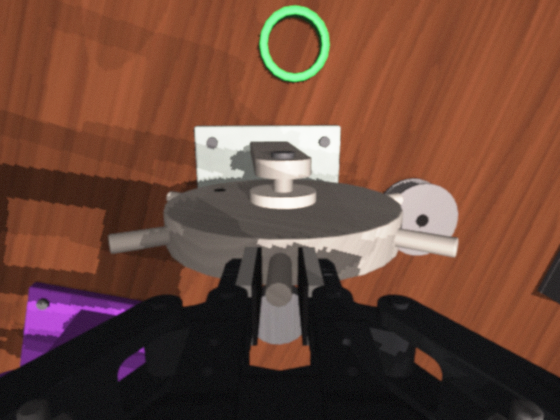

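The next peg at (278,285) sits between the pads. The second stroke follows.

```bash

python3 -m jog '[[[0,0.0026,0,2,0,0,0.015],[0,0.0052,0.0002,4,0,0,0.015],[0,0.0078,0.0004,6,0,0,0.015],[0,0.0104,0.0007,8,0,0,0.015],[0,0.013,0.0011,10,0,0,0.015],[0,0.0156,0.0016,12,0,0,0.015]]]' >/dev/null; python3 lg.py
python3 -m jog '[[[0,0.0026,0,2,0,0,0.015],[0,0.0052,0.0002,4,0,0,0.015],[0,0.0078,0.0004,6,0,0,0.015],[0,0.0104,0.0007,8,0,0,0.015],[0,0.013,0.0011,10,0,0,0.015],[0,0.0156,0.0016,12,0,0,0.015]]]' >/dev/null; python3 lg.py
python3 -m jog '[[[0,0.0026,0,2,0,0,0.015],[0,0.0052,0.0002,4,0,0,0.015],[0,0.0078,0.0004,6,0,0,0.015],[0,0.0104,0.0007,8,0,0,0.015],[0,0.013,0.0011,10,0,0,0.015],[0,0.0156,0.0016,12,0,0,0.015]]]' >/dev/null; python3 lg.py
python3 -m jog '[[[0,0.0026,0,2,0,0,0.015],[0,0.0052,0.0002,4,0,0,0.015],[0,0.0078,0.0004,6,0,0,0.015],[0,0.0104,0.0007,8,0,0,0.015],[0,0.013,0.0011,10,0,0,0.015],[0,0.0156,0.0016,12,0,0,0.015]]]' >/dev/null; python3 lg.py
python3 -m jog '[[[0,0.0026,0,2,0,0,0.015],[0,0.0052,0.0002,4,0,0,0.015],[0,0.0078,0.0004,6,0,0,0.015],[0,0.0104,0.0007,8,0,0,0.015],[0,0.013,0.0011,10,0,0,0.015],[0,0.0156,0.0016,12,0,0,0.015]]]' >/dev/null; python3 lg.py
```

```text
t 22.77 tilt 5.9 posang 6.8 D 0.0765 Ft -0.87 Fr 0.28 Fy -0.33 My 0.032 open 0.0151 q5 1.25
t 23.52 tilt 17.9 posang 18.6 D 0.0768 Ft -0.36 Fr -0.44 Fy 0.16 My -0.060 open 0.0151 q5 1.48
t 24.27 tilt 30.0 posang 30.1 D 0.0754 Ft -1.39 Fr 0.03 Fy -1.54 My -0.132 open 0.0148 q5 1.70
t 25.02 tilt 42.0 posang 42.0 D 0.0754 Ft -0.31 Fr 0.50 Fy -0.22 My -0.264 open 0.0150 q5 1.90
t 25.77 tilt 54.0 posang 54.0 D 0.0755 Ft -1.51 Fr 1.04 Fy -0.01 My -0.275 open 0.0145 q5 2.09
```

```bash

python3 -m jog '[[[0,-0.001,-0.02,0,0,0,0.03],[0,-0.001,-0.05,0,0,0,0.03],[0,-0.0217,-0.0481,-10,0,0,0.03],[0,-0.0428,-0.0425,-20,0,0,0.03],[0,-0.0625,-0.0333,-30,0,0,0.03],[0,-0.0803,-0.0208,-40,0,0,0.03],[0,-0.0958,-0.0053,-50,0,0,0.03],[0,-0.1093,0.0127,-60.5,0,0,0.03],[0,-0.1093,0.0127,-60.5,0,0,0.03],[0,-0.1093,0.0127,-60.5,0,0,0.03]]]'>/dev/null; python3 lg.py
python3 - <<'E'
from h import *
np.set_printoptions(suppress=True,precision=4)
s=snapshot("wrist"); cv2.imwrite("pics/w4.png",s["pixels"][...,::-1])
where();pegs();print(rel(*pose(-7,.075)))
E
```

```text
t 27.02 tilt -6.7 posang -6.1 D 0.1268 Ft 0.27 Fr -1.24 Fy -0.42 My 0.097 open 0.0302 q5 1.12
t 27.07 pos(stand) [-0.0124  0.0003  0.126 ] tilt -6.7 Rx [-0.001  1.     0.   ] D 0.1266 posang -5.6 F [-0.32  0.35  0.03] M [-0.005  0.059 -0.061] open 0.0298
top 41 peg phase mod60 -5.6 {290: 37}
scene 160 peg phase mod60 -7.6 {50: 32, 100: 23, 110: 17, 160: 12, 230: 7, 290: 24, 350: 39}
[-0.0004 -0.003   0.051  -0.3968 -0.0344  0.0665]
```

View pics/w4.png

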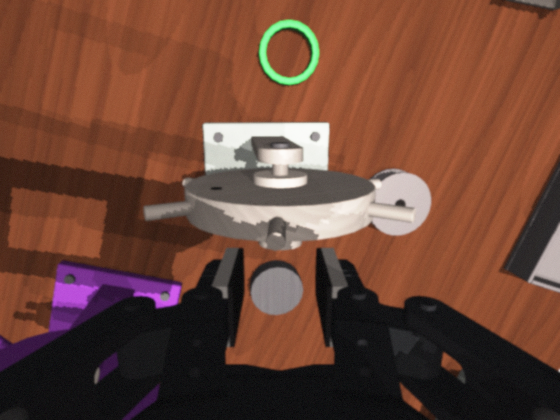

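```bash
python3 - <<'E'
from h import *
s=snapshot("wrist");P=tostand(cloud(s)); print(P[188,215],P[187,212])
s=snapshot("scene");pc=proj(s,C0)[0].astype(int);u,v=pc;print(pc)
im=s["pixels"][v-60:v+50,u-60:u+60,::-1];cv2.imwrite("pics/s4.png",cv2.resize(im,None,fx=5,fy=5,interpolation=cv2.INTER_CUBIC))
E
```

```text
[-0.0436731   0.01326042  0.01961502] [-0.04601469  0.01290962  0.01444994]
[278 240]
```

View pics/s4.png

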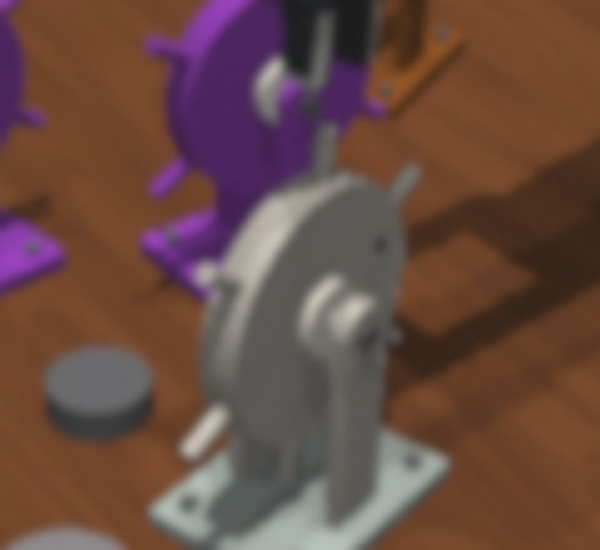

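```bash
cat >> h.py <<'E'
def rayface(M,fov,cx,cy,u,v,yf=.011):
    f=210/np.tan(np.radians(fov)/2); d=RS.T@(M[:3,:3]@np.array([(u-cx)/f,(v-cy)/f,1])); o=tostand(M[:3,3])
    p=o+d*(yf-o[1])/d[1]; return p, np.hypot(p[0],p[2]), np.degrees(np.arctan2(p[0],p[2]))
E
python3 - <<'E'
from h import *
s=snapshot("scene");a=(s["world_from_camera"],s["fov_y"],s["cx"],s["cy"])
print("initial",rayface(*a,277.6,261.6)); print("now scene",rayface(*a,278-60+379/5,240-60+244/5))
o=get_obs();s=snapshot("wrist");W=s["world_from_camera"]
T=np.eye(4);T[:3,:3]=o["ee_rot"];T[:3,3]=o["eef_pos"]; X=np.linalg.inv(T)@W
def at(t,D,y,x,z=None):
    p,R=pose(t,D,y);Q=np.eye(4);Q[:3,:3]=R;Q[:3,3]=p;return Q@X
for nm,t,u,v in (("w3",-6,220,189),):
    p,R=pose(t,.0747,.0006);p=C0+RS@np.array([-.007,.0006,.0744]);Q=np.eye(4);Q[:3,:3]=R;Q[:3,3]=p
    print(nm,rayface(Q@X,s["fov_y"],s["cx"],s["cy"],u,v))
print("w4",rayface(W,s["fov_y"],s["cx"],s["cy"],215,188))
E
```

```text
initial (array([ 0.01746327,  0.011     , -0.04997741]), np.float64(0.0529406001558656), np.float64(160.7393979241474))
now scene (array([-0.0475649 ,  0.011     ,  0.01501875]), np.float64(0.04987968559054447), np.float64(-72.47634419076205))
w3 (array([-0.0368523 ,  0.011     , -0.03893201]), np.float64(0.05360777360355214), np.float64(-136.57194951426305))
w4 (array([-0.04511312,  0.011     ,  0.00784338]), np.float64(0.045789865607922295), np.float64(-80.13712490555369))
```

```bash
cat log.txt | awk '{print NR": "$0}' | tail -9; python3 - <<'E'
import re
L=open("log.txt").read().splitlines()
L=[l for l in L if not (21.5<float(l.split()[0])<22.1 or 26.5<float(l.split()[0])<27.3)]
open("log.txt","w").write("\n".join(L)+"\n")
s=open("fit.py").read()
s=s.replace('d=np.where(L[:,0]<11.5,1,-1)','t=L[:,0]; d=np.where((t>11.5)&(t<17),-1,1); off=60.*(t>22)+60.*(t>27)')
s=s.replace('th=tl-d*np.radians(1.6)','th=tl-d*np.radians(1.6)+np.radians(off)')
s=s.replace('[-23.6,.164]]','[-23.6,.164],[-6,.079],[-5.8,.075],[-6.7,.097],[-6.7,.059]]')
open("fit.py","w").write(s)
E
python3 fit.py
```

```text
17: 19.725 42.53 42.76 -0.345 0.951 -0.1342
18: 20.475 54.53 54.87 -0.494 1.685 -0.2438
19: 21.975 -5.84 -6.04 0.137 1.356 0.0746
20: 22.775 5.90 6.76 -0.871 0.280 0.0320
21: 23.525 17.87 18.62 -0.357 -0.439 -0.0595
22: 24.275 30.03 30.12 -1.390 0.030 -0.1317
23: 25.025 42.03 42.04 -0.305 0.501 -0.2636
24: 25.775 54.03 53.96 -1.510 1.041 -0.2746
25: 27.025 -6.65 -6.05 0.266 -1.242 0.0967
[ 0.19   0.     0.223  0.154 -0.47   0.02   0.09 ] T 0.1897389934121835 alpha 0.1208405981349952
sd deg 1.8911853354251513 cost 34.231734099054975 59
[-0.5 -0.9  0.6 -0.1 -1.5 -0.5 -1.5  0.9  0.3 -1.2 -1.7  1.1 -0.7  2.7
 -0.2  1.3 -0.6 -1.9 -0.7  0.7 -0.2  2.6 -0.2  2.5 -1.9  0.4  0.4 -1.2
  0.2  1.3 -0.9  1.1  1.5 -1.4 -0.3 -0.8 -0.1  0.4  1.1 -0.2 -2.2  0.1
  0.1  0.8  0.  -0.8  0.9 -0.1 -0.4  0.9  1.3 -0.3 -0.2 -0.6  0.5 -1.4
  0.4  0.8  0.3]
```

```bash

python3 -m jog '[[[0,-0.002,0.025,-0.4,0,0,0.03],[0,-0.002,0.05,-0.4,0,0,0.025],[0,-0.002,0.051,-0.4,0,0,0.015],[0,-0.002,0.051,-0.4,0,0,0.015]]]'>/dev/null; python3 -c "
from h import *
where()"
python3 -m jog '[[[0,0.0026,0,2,0,0,0.015],[0,0.0052,0.0002,4,0,0,0.015],[0,0.0078,0.0004,6,0,0,0.015],[0,0.0104,0.0007,8,0,0,0.015],[0,0.013,0.0011,10,0,0,0.015],[0,0.0156,0.0016,12,0,0,0.015]]]' >/dev/null; python3 lg.py
python3 -m jog '[[[0,0.0026,0,2,0,0,0.015],[0,0.0052,0.0002,4,0,0,0.015],[0,0.0078,0.0004,6,0,0,0.015],[0,0.0104,0.0007,8,0,0,0.015],[0,0.013,0.0011,10,0,0,0.015],[0,0.0156,0.0016,12,0,0,0.015]]]' >/dev/null; python3 lg.py
python3 -m jog '[[[0,0.0026,0,2,0,0,0.015],[0,0.0052,0.0002,4,0,0,0.015],[0,0.0078,0.0004,6,0,0,0.015],[0,0.0104,0.0007,8,0,0,0.015],[0,0.013,0.0011,10,0,0,0.015],[0,0.0156,0.0016,12,0,0,0.015]]]' >/dev/null; python3 lg.py
python3 -m jog '[[[0,0.0026,0,2,0,0,0.015],[0,0.0052,0.0002,4,0,0,0.015],[0,0.0078,0.0004,6,0,0,0.015],[0,0.0104,0.0007,8,0,0,0.015],[0,0.013,0.0011,10,0,0,0.015],[0,0.0156,0.0016,12,0,0,0.015]]]' >/dev/null; python3 lg.py
python3 -m jog '[[[0,0.0026,0,2,0,0,0.015],[0,0.0052,0.0002,4,0,0,0.015],[0,0.0078,0.0004,6,0,0,0.015],[0,0.0104,0.0007,8,0,0,0.015],[0,0.013,0.0011,10,0,0,0.015],[0,0.0156,0.0016,12,0,0,0.015]]]' >/dev/null; python3 lg.py; python3 fit.py
python3 -c "
from h import *
print(rel(*pose(-7,.075)))"
```

```text
t 27.88 pos(stand) [-0.0092  0.0005  0.0751] tilt -7.0 Rx [-0.001  1.     0.   ] D 0.0757 posang -7.0 F [-0.69 -0.19  0.5 ] M [0.027 0.028 0.017] open 0.0148
t 28.62 tilt 5.0 posang 4.8 D 0.0765 Ft -0.33 Fr 0.71 Fy -0.07 My 0.136 open 0.0151 q5 1.23
t 29.38 tilt 16.9 posang 16.6 D 0.0765 Ft -1.68 Fr 0.89 Fy -0.58 My 0.062 open 0.0149 q5 1.46
t 30.12 tilt 29.1 posang 28.6 D 0.0748 Ft -1.38 Fr 0.58 Fy -0.37 My 0.029 open 0.0153 q5 1.68
t 30.88 tilt 41.1 posang 40.6 D 0.0747 Ft -2.13 Fr 1.26 Fy -0.06 My 0.017 open 0.0150 q5 1.89
t 31.62 tilt 53.1 posang 52.7 D 0.0746 Ft -2.57 Fr 1.47 Fy 0.46 My -0.019 open 0.0147 q5 2.08
[ 0.188  0.006  0.225  0.153 -0.472  0.026  0.09 ] T 0.18801053432228207 alpha 1.9437751156530856
sd deg 1.4521851379116273 cost 37.922567554078206 69
[-0.4 -0.8  0.7 -0.  -1.4 -0.4 -1.4  0.9  0.3 -1.  -1.6  1.3 -0.5  2.9
  0.   1.6 -0.5 -1.8 -0.7  0.7 -0.2  2.5 -0.4  2.3 -1.1  1.5 -0.1  0.7
  0.8 -2.   0.3  0.3 -1.3  0.1  1.3 -0.9  1.1  1.6 -1.4 -0.3 -0.9 -0.2
  0.3  1.  -0.4 -2.3  0.2  0.2  1.   0.3 -0.5  1.2  0.3 -0.8 -0.3 -0.4
 -0.6  0.4 -0.2  1.1  1.5 -0.1 -0.  -0.5  0.6 -1.3  0.5  0.7  0.2]
[-6.26215362e-04 -6.44753416e-02  3.72940118e-02 -6.01311999e+01
 -1.02380470e-02  6.10649279e-02]
```

```bash

python3 -m jog '[[[0,-0.001,-0.02,0,0,0,0.03],[0,-0.001,-0.05,0,0,0,0.03],[0,-0.0217,-0.0481,-10,0,0,0.03],[0,-0.0428,-0.0425,-20,0,0,0.03],[0,-0.0625,-0.0333,-30,0,0,0.03],[0,-0.0803,-0.0208,-40,0,0,0.03],[0,-0.0958,-0.0053,-50,0,0,0.03],[0,-0.1085,0.0127,-61,0,0,0.03],[0,-0.1085,0.0127,-61,0,0,0.03],[0,-0.0875,0.024,-61,0,0,0.03],[0,-0.0655,0.0365,-61,0,0,0.025],[0,-0.0655,0.0365,-61,0,0,0.015]]]'>/dev/null
python3 - <<'E'
from h import *
s=snapshot("wrist"); cv2.imwrite("pics/w5.png",s["pixels"][...,::-1])
where();print(rel(*pose(-8,.075)))
E
```

```text
t 33.17 pos(stand) [-0.0087  0.0006  0.0752] tilt -7.9 Rx [-0.001  1.     0.001] D 0.0757 posang -6.6 F [-0.42 -0.1   0.31] M [ 0.012  0.076 -0.008] open 0.0149
[-0.00058818 -0.00183154  0.00067614 -0.10598415 -0.06333515  0.05220164]
```

View pics/w5.png

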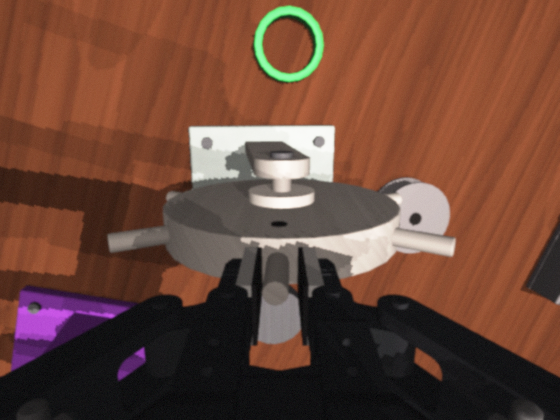

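The dot at (279,223) is now up under the gripped peg, as expected. To check the target I'll sweep both ways across it.

```bash

python3 -m jog '[[[0,0.0026,0,2,0,0,0.015],[0,0.0052,0.0002,4,0,0,0.015],[0,0.0078,0.0004,6,0,0,0.015],[0,0.0104,0.0007,8,0,0,0.015],[0,0.013,0.0011,10,0,0,0.015],[0,0.0156,0.0016,12,0,0,0.015]]]' >/dev/null; python3 lg.py
python3 -m jog '[[[0,0.0026,0,2,0,0,0.015],[0,0.0052,0.0002,4,0,0,0.015],[0,0.0078,0.0004,6,0,0,0.015],[0,0.0104,0.0007,8,0,0,0.015],[0,0.013,0.0011,10,0,0,0.015],[0,0.0156,0.0016,12,0,0,0.015]]]' >/dev/null; python3 lg.py
python3 -m jog '[[[0,0.0026,0,2,0,0,0.015],[0,0.0052,0.0002,4,0,0,0.015],[0,0.0078,0.0004,6,0,0,0.015],[0,0.0104,0.0007,8,0,0,0.015],[0,0.013,0.0011,10,0,0,0.015],[0,0.0156,0.0016,12,0,0,0.015]]]' >/dev/null; python3 lg.py
python3 -m jog '[[[0,-0.0026,0,-2,0,0,0.015],[0,-0.0052,0.0002,-4,0,0,0.015],[0,-0.0078,0.0004,-6,0,0,0.015],[0,-0.0104,0.0007,-8,0,0,0.015],[0,-0.013,0.0011,-10,0,0,0.015],[0,-0.0156,0.0016,-12,0,0,0.015]]]' >/dev/null; python3 lg.py
python3 -m jog '[[[0,-0.0026,0,-2,0,0,0.015],[0,-0.0052,0.0002,-4,0,0,0.015],[0,-0.0078,0.0004,-6,0,0,0.015],[0,-0.0104,0.0007,-8,0,0,0.015],[0,-0.013,0.0011,-10,0,0,0.015],[0,-0.0156,0.0016,-12,0,0,0.015]]]' >/dev/null; python3 lg.py
python3 -m jog '[[[0,-0.0026,0,-2,0,0,0.015],[0,-0.0052,0.0002,-4,0,0,0.015],[0,-0.0078,0.0004,-6,0,0,0.015],[0,-0.0104,0.0007,-8,0,0,0.015],[0,-0.013,0.0011,-10,0,0,0.015],[0,-0.0156,0.0016,-12,0,0,0.015]]]' >/dev/null; python3 lg.py
python3 -m jog '[[[0,-0.0026,0,-2,0,0,0.015],[0,-0.0052,0.0002,-4,0,0,0.015],[0,-0.0078,0.0004,-6,0,0,0.015],[0,-0.0104,0.0007,-8,0,0,0.015],[0,-0.013,0.0011,-10,0,0,0.015],[0,-0.0156,0.0016,-12,0,0,0.015]]]' >/dev/null; python3 lg.py
sed -i 's/d=np.where((t>11.5)&(t<17),-1,1); off=60.\*(t>22)+60.\*(t>27)/d=np.where(((t>11.5)\&(t<17))|(t>35.6),-1,1); off=60.*(t>22)+60.*(t>27)+60.*(t>33)/' fit.py; tail -8 log.txt; python3 fit.py
```

```text
t 33.92 tilt 4.2 posang 4.6 D 0.0771 Ft -1.96 Fr -1.77 Fy -0.82 My 0.327 open 0.0153 q5 1.22
t 34.67 tilt 16.2 posang 16.3 D 0.0774 Ft -2.94 Fr -1.80 Fy 1.04 My 0.252 open 0.0152 q5 1.45
t 35.42 tilt 28.1 posang 28.4 D 0.0774 Ft -3.95 Fr 2.28 Fy -0.08 My 0.403 open 0.0148 q5 1.67
t 36.17 tilt 15.8 posang 16.3 D 0.0770 Ft 2.71 Fr -1.17 Fy 0.62 My -0.434 open 0.0147 q5 1.44
t 36.92 tilt 3.8 posang 4.7 D 0.0770 Ft 1.19 Fr -2.11 Fy -1.01 My -0.350 open 0.0152 q5 1.21
t 37.67 tilt -8.2 posang -6.8 D 0.0771 Ft 1.55 Fr -2.41 Fy 0.11 My -0.311 open 0.0153 q5 0.96
t 38.42 tilt -20.3 posang -18.3 D 0.0770 Ft 3.23 Fr -1.17 Fy -0.80 My -0.217 open 0.0152 q5 0.70
31.625 53.13 52.70 -2.565 1.473 -0.0190
33.925 4.16 4.65 -1.961 -1.766 0.3275
34.675 16.16 16.26 -2.940 -1.797 0.2520
35.425 28.08 28.38 -3.948 2.279 0.4026
36.175 15.82 16.35 2.709 -1.168 -0.4338
36.925 3.81 4.74 1.188 -2.114 -0.3504
37.675 -8.23 -6.78 1.552 -2.413 -0.3106
38.425 -20.27 -18.26 3.228 -1.173 -0.2173
[ 0.182  0.005  0.223  0.153 -0.479  0.023  0.091] T 0.1825141516312572 alpha 1.6934882777881193
sd deg 1.1912920952074129 cost 61.3549782309442 83
[-0.3 -0.8  0.8 -0.  -1.4 -0.4 -1.5  0.8  0.2 -1.3 -1.8  1.1 -0.7  2.8
 -0.1  1.5 -0.5 -1.9 -0.8  0.6 -0.3  2.4 -0.5  2.2 -1.2  1.5 -0.1  0.8
  0.9 -1.6 -0.2  1.3 -2.3  2.6  2.7 -0.5 -2.2  0.1  0.1 -1.5 -0.   1.2
 -1.   1.   1.5 -1.2 -0.2 -0.7 -0.1  0.4  1.1 -0.3 -2.4  0.   0.1  1.1
  0.3 -0.5  1.2  0.2 -0.8 -0.3 -0.6 -0.9 -0.   1.7  2.9 -2.4  1.4  0.1
 -0.  -1.7 -0.2  1.1  1.5 -0.2 -0.1 -0.5  0.6 -1.4  0.5  0.9 -0.2]
```

```bash

python3 -m jog '[[[0,-0.0005,0.001,0,0,0,0.008],[0,-0.0005,0.001,0,0,0,0.005],[0,-0.0005,0.001,0,0,0,0.005],[0,-0.0005,0.001,0,0,0,0.005]]]'
python3 - <<'E'
from h import *
np.set_printoptions(suppress=True,precision=4)
where();
for t in (-20,-14,-8,-2): print(rel(*pose(t,.076)))
E
```

```text
time_s: 38.92
eef_pos: [0.4572, 0.0642, 0.1976]
ee_rot: [[-0.336, 0.885, 0.323], [0.942, 0.316, 0.115], [-0.0, 0.343, -0.939]]
force: [-5.7, -0.8, 10.0]
opening: 0.0074
t 38.92 pos(stand) [-0.0251  0.0006  0.0726] tilt -20.1 Rx [-0.001  1.    -0.   ] D 0.0769 posang -19.1 F [-5.63  1.15  9.99] M [0.093 0.498 0.051] open 0.0074
[-0.0006 -0.0013  0.0008  0.0663 -0.0158  0.0539]
[-0.0006  0.0067  0.0013  6.0663 -0.013   0.0547]
[-0.0006  0.0145  0.0025 12.0663 -0.0101  0.0553]
[-0.0006  0.0222  0.0046 18.0663 -0.0072  0.0559]
```

```bash
python3 - <<'E'
from h import *
s=snapshot("wrist"); cv2.imwrite("pics/w6.png",s["pixels"][...,::-1]); where()
E
```

```text
t 38.98 pos(stand) [-0.0251  0.0007  0.0726] tilt -20.1 Rx [-0.001  1.     0.   ] D 0.0768 posang -19.1 F [-6.25  0.34 10.01] M [0.077 0.528 0.061] open 0.0074
```

View pics/w6.png

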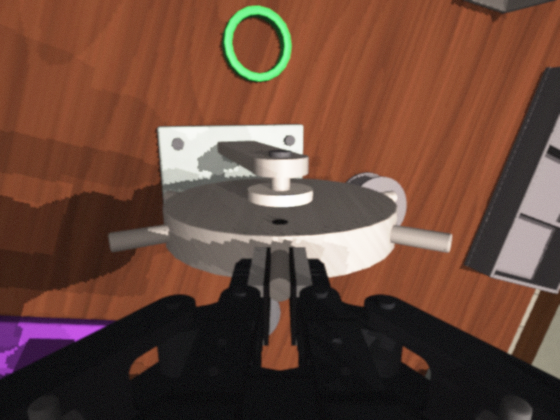

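The peg is gripped between the pads, so I'll turn it to the target.

```bash

python3 -m jog '[[[0,0.002,0,1.5,0,0,0.005],[0,0.004,0.0001,3,0,0,0.005],[0,0.006,0.0002,4.5,0,0,0.005],[0,0.008,0.0004,6,0,0,0.005],[0,0.0101,0.0007,7.5,0,0,0.005],[0,0.012,0.0009,9,0,0,0.005],[0,0.014,0.0013,10.5,0,0,0.005],[0,0.016,0.0017,12,0,0,0.005],[0,0.018,0.0021,13.5,0,0,0.005],[0,0.0199,0.0026,15,0,0,0.005],[0,0.0219,0.0032,16.5,0,0,0.005],[0,0.0238,0.0038,18,0,0,0.005]]]'
python3 -m jog '[[[0,0,0,0,0,0,0.005],[0,0,0,0,0,0,0.005],[0,0,0,0,0,0,0.005],[0,0,0,0,0,0,0.005]]]'
python3 - <<'E'
from h import *
where();pegs();where()
s=snapshot("wrist"); cv2.imwrite("pics/w7.png",s["pixels"][...,::-1])
s=snapshot("scene"); cv2.imwrite("pics/s7.png",s["pixels"][...,::-1]); print(np.abs(get_obs()["joint_vel"]).max())
E
```

```text
time_s: 40.48
eef_pos: [0.4796, 0.0722, 0.2024]
ee_rot: [[-0.336, 0.941, 0.033], [0.942, 0.336, 0.012], [-0.0, 0.035, -0.999]]
force: [-3.3, -0.7, 7.8]
opening: 0.0077
time_s: 40.98
eef_pos: [0.4803, 0.0723, 0.2024]
ee_rot: [[-0.336, 0.941, 0.035], [0.942, 0.336, 0.012], [-0.0, 0.037, -0.999]]
force: [-0.7, 0.8, 7.7]
opening: 0.0075
t 40.98 pos(stand) [-0.0007  0.0006  0.0774] tilt -2.1 Rx [-0.001  1.    -0.   ] D 0.0774 posang -0.5 F [-0.36  1.02  7.67] M [0.165 0.228 0.042] open 0.0075
top 26 peg phase mod60 1.1 {290: 6, 300: 20}
scene 187 peg phase mod60 0.5 {0: 36, 10: 18, 50: 20, 60: 7, 110: 42, 170: 13, 230: 7, 290: 5, 300: 21, 350: 16}
t 41.08 pos(stand) [-0.0007  0.0006  0.0774] tilt -2.1 Rx [-0.001  1.    -0.   ] D 0.0774 posang -0.5 F [-1.17  0.77  6.72] M [ 0.15   0.196 -0.008] open 0.0075
0.0015769169326288674
```

View pics/w7.png

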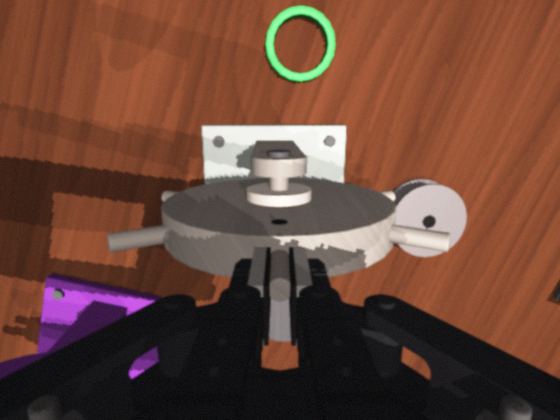

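View pics/s7.png

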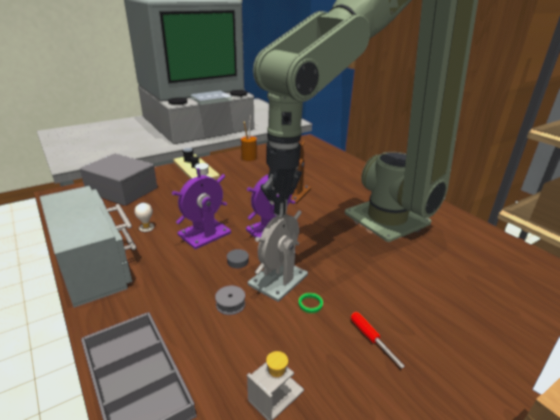

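```bash
python3 -c "
from rig import *
print(hand_in())"
```

```text
the job is handed in; nothing more can be done
None
```

I found the wheel's heavy side by feel and handed the job in with it pointing straight down, at about 41 s. The gripper holds the upright peg (the one by the black dot) closed and still.

- **How I found it:** I pushed the pegs with loosely set jaws through about 200° in all, including sweeps both ways in the starting position and again across the target. The fit put the heavy side opposite the black dot, 1.7° ± 1.2° off (statistical only). It gave 0.18 N m for the imbalance and 0.22 N m for the drag.
- **Last checks:** The depth images put the held peg at about +0.5 to +1°, and the tool pose puts it at about −0.5 to −2°. The heavy side should therefore be within a few degrees of straight down. The arm was at rest, and the ring, puck and other loose things in the last pictures had not moved.
- **What disagreed:**
  - Single force readings were noisy. Several in the last check sweep missed the fit by 2–3 sigma, though the overall result did not shift.
  - The gripper reads 7.5 mm on a 10 mm peg, but the picture shows the peg held between the pads.
  - A steady pull of about 7 N along the peg, away from the axle, remained; it does not turn the wheel.

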